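# Turn over the nest plate of the calculator test box

## Robot

A 7-joint arm with a two-finger parallel gripper is mounted at the origin on the work surface. World frame = base frame: x ahead of the robot, y to its left, z up, the work surface at z = 0. Lengths are in m, angles in rad, forces in N, time in s.
With the tool pointing down it reaches from about 0.4 to 0.85 m from the base axis. Payload 4.4 kg.
Tool frame: the origin (TCP) lies at the centre of the arm's flange, where the gripper is bolted on; the fingertips stand 199 mm ahead of it and the grasp point (between the pads) lies 180 mm ahead of it; x points along the fingers, y is the direction in which the jaws open and shut, and the axes are right-handed (so a half turn about x gives the same grasp; the last joint's range is limited). The gripper opens to 94 mm and grips with 3 to 60 N. Pads are 16 mm wide; open, the fingers measure 119 mm over their backs; the gripper's body (75 mm by 177 mm) begins 78 mm behind the grasp point.
Start: joints at [1.11, 0.628, 0.038, 1.517, -0.027, 0.996, -0.02], TCP at [0.25, -0.6, 0.405] pointing down, gripper open.
Joint ranges: [-3.06, 3.06], [-0.37, 2.12], [-1.25, 1.32], [0.18, 2.47], [-1.1, 4.24], [0.23, 1.98], [-2.94, 2.94]. Speed limits (rad/s): [2.57, 2.57, 3.14, 3.14, 3.14, 3.14, 3.14].

## Interface

Orientations are given as a 3x3 rotation matrix whose columns are the frame's x, y, z axes.
In Python, from workcell import arm, vision, job gives the robot as it stands.
- The arm moves only by the tool step_arm, never from a script. Its argument "increments" is one flat list of numbers, 4 for each row, row after row: the shift along the tool's x, y, z in mm, then the turn about the tool's x in degrees. In form: [dx, dy, dz, roll, dx, dy, dz, roll, ...]. A call has 1 to 20 rows; each row is the pose to reach, as a shift and turn from the pose measured when the call began, along the tool's axes at that moment; what a row does not reach only later rows make up. A row lasts 1/8 s, in which the tool goes at most 62.5 mm and 10.7 degrees, less where a joint would pass 70% of its speed; a pose out of reach is approached as far as the arm can. A call with a gripper value outside its range is refused whole. "hand" is the opening, from 0 (shut) to 1 (fully open), set as the call begins (left out, the last holds). The fingers move at their own pace and stop on an object; the grip force is fixed at half the most. Time passes only in rows, so rows that repeat a pose let the fingers close. It gives the time, the measured TCP pose, the force and the opening at its end, in the units of the state.
- arm.sense(): the state, without advancing time (a new reading comes with each control period).
- vision.capture(name): name is "scene" or "top"; returns a dict with "pixels" (384x512x3 uint8, red, green, blue), "mtx" (3x3 intrinsics, pixels), "rvec" (rotation vector, rad) and "tvec" (3), from world to camera coordinates, as OpenCV has them. Camera axes: x right, y down, z forward; pixel columns grow to the right and rows downward; lengths in m; the calibration is good to about 2 mm. A picture is of the moment at which its call begins. There is no depth.
- job.job_done(): hands the job in, once; it reports no verdict.
The state is a dict: "time": time; "qpos": joint angles; "joint_velocities": joint speeds; "tau": joint torques, N m; "tcp_pos": TCP position; "ee_rot": TCP orientation; "ft_force": force on the tool from outside, world axes, zero at the start; "moment": the same for the moment, N m; "grip_width": finger opening in m.
Only numpy, scipy, OpenCV 4.12 (cv2) and the standard library are available. Lean on these libraries where they do the work, as an engineer would, in place of code of your own. Each camera call takes 0.05 s, during which the arm holds its last target. There are 200 camera calls.

## Task

Lift the aluminium nest plate by its swivelling bail handle, turn it over so that the face with the two ribs looks up, and seat it on the two brass posts of the steel test box, thick post in the big hole at the bail end and thin post in the small hole. The plate must lie fully home, flat on the box's top; then let go of it.

Things in the scene. Friction and masses are not known exactly. Their poses are not given: they have to be found in the camera images.
- plate_mid (a point): Middle of an aluminium slab 140 (x) by 90 (y) by 8 mm, 0.26 kg. Starts plain face up (z up), resting on two ribs 4 mm high along its long edges, this point 8 mm above the bench. Through holes on its centre line: 20 mm wide at x = -50 mm, 16 mm at x = +20 mm. Bail hinged at the -x end: axis along y at x = -76 mm, level with this point. Hung by the bail, the +x edge is lowest, 146 mm below the axis.
- bail_grip (a point): Centre of the black grip bar of the plate's U-shaped bail, 52 mm from the hinge axis. Flat-sided bar 56 mm long (y, along the plate's y), 12 mm thick (x, pinch it this way), 22 mm tall (z, pointing away from the hinge). Two 6 mm legs at y = +-25 mm run from it to the hinge; between them it is open.
- bail (a joint): Bail angle on the plate, rad: 0 square to the plain face, grows as it swings out past the plate's end, pi/2 in line with the plate, pi square to the ribbed face; starts 0 to 0.25, stops at -0.35 and 3.5. Its friction (0.02 N m) holds the bail up but not the plate: lifted by the bail, the plate hangs; its low edge set down, it lays over to the side opposite the bail's sideways motion.
- seat (a point): Point on the fixed test box's flat top, z up, 40 mm above the bench, under the seated plate's centre; the seated plate's x runs along this x, its mid-point 4 mm up. Top reaches x = -85 to +135, y = +-65 mm. Brass posts 13 mm tall, tips tapered from 6 mm up to 5 mm wide: 14 mm thick at x = -50, 10 mm at x = +20. Red button 38 mm wide, 17 mm tall at x = +111 mm.
Mind the look-alikes: they are no part of the job. Leave any green or orange look-alike of the part that bears plate_mid alone.

How it is judged:
At the end, for the whole second after the job is handed in: The plate lies ribs up and flat (within 5 degrees) on the test box's top, its mid-point no more than 6 mm above it, its centre within 10 mm and its long axis within 10 degrees of the seat, with the bail at the end away from the button (horizontal distance between plate_mid and seat below 0.01 m and z of plate_mid in the frame of seat below 0.006 m and angle between plate_mid's own z axis and vertical above 3.05 rad and angle between the x axis of plate_mid and the x axis of seat, either way round below 0.18 rad and x of bail_grip in the frame of seat below -0.04 m); the robot touches nothing.
It also fails if it takes over 51 s, if anything falls off the work surface, if the arm or the gripper's body presses on something with over 40 N, if the wrist force passes 120 N, or if a joint passes its speed limit or range.

## Working session

There is one attempt and no reset: what is moved stays moved. The work goes in short steps, Python scripts to look and compute and a tool call to move; the robot and the scene stay as the last step left them, time stands still between calls to the robot, and variables do not carry over. Pictures are saved under pics/ and viewed, about 8 in all and at most 12, crops included, and the job is handed in when it is done.

Besides the shell and the picture viewer there is one more tool, called after "Call:" as a command line: name --argument value ..., lists and objects as JSON in quotes. step_arm: Moves the arm, as the interface text tells. Its arguments: {"type":"object","properties":{"increments":{"type":"array"},"hand":{"type":"number"}},"required":["increments"]}

```bash
mkdir -p pics; ls; cat > h.py <<'E'
import numpy as np, cv2
from workcell import arm, vision, job
def cap(n,f=None):
    d=vision.capture(n)
    if f: cv2.imwrite(f,cv2.cvtColor(d["pixels"],cv2.COLOR_RGB2BGR))
    return d
def cam(d):
    R=cv2.Rodrigues(np.array(d["rvec"],float))[0]; t=np.array(d["tvec"],float).ravel(); return np.array(d["mtx"],float),R,t
def back(d,px,z):
    K,R,t=cam(d); c=-R.T@t
    v=R.T@np.linalg.inv(K)@np.array([px[0],px[1],1.]); return c+v*(z-c[2])/v[2]
def proj(d,P):
    K,R,t=cam(d); return cv2.projectPoints(np.array(P,float).reshape(-1,3),np.array(d["rvec"],float),t,K,None)[0].reshape(-1,2)
E
python3 - <<'E'
from h import *
import pickle
a=cap("scene");b=cap("top")
pickle.dump((a,b),open("d.pkl","wb"))
for n,d in(("s",a),("t",b)):
    im=cv2.cvtColor(d["pixels"],cv2.COLOR_RGB2BGR)
    cv2.imwrite(f"pics/{n}0.png",cv2.resize(im,(800,600),interpolation=cv2.INTER_CUBIC))
    K,R,t=cam(d);print(n,-R.T@t,R.tolist(),K[0,0])
s=arm.sense();print(s["time"],s["tcp_pos"],s["ee_rot"],s["grip_width"])
E
```

```text
pics
s [ 0.7679977  -0.3539256   0.59292066] [[0.8248271648387967, 0.5651581342345267, 0.016013477215782695], [0.39500525264582637, -0.5557687094110553, -0.7314998236648979], [-0.4045132859699402, 0.6096863332469561, -0.6816535604877912]] 382.61465614824886
t [0.37557884 0.11670002 0.92568525] [[0.01790535474982169, -0.9992533335073592, -0.034237023026450375], [-0.9955445653469395, -0.014647419535548045, -0.09314757919089063], [0.09257654497472154, 0.03575232265714069, -0.9950634928210175]] 362.1096080938259
0.1 [ 0.24993147 -0.59977533  0.40386884] [[-6.34544625e-04  3.84595905e-01 -9.23084821e-01]
 [ 1.51110993e-03 -9.23083584e-01 -3.84596429e-01]
 [-9.99998657e-01 -1.63892624e-03  4.57103395e-06]] 0.09386656601344544
```

View pics/s0.png

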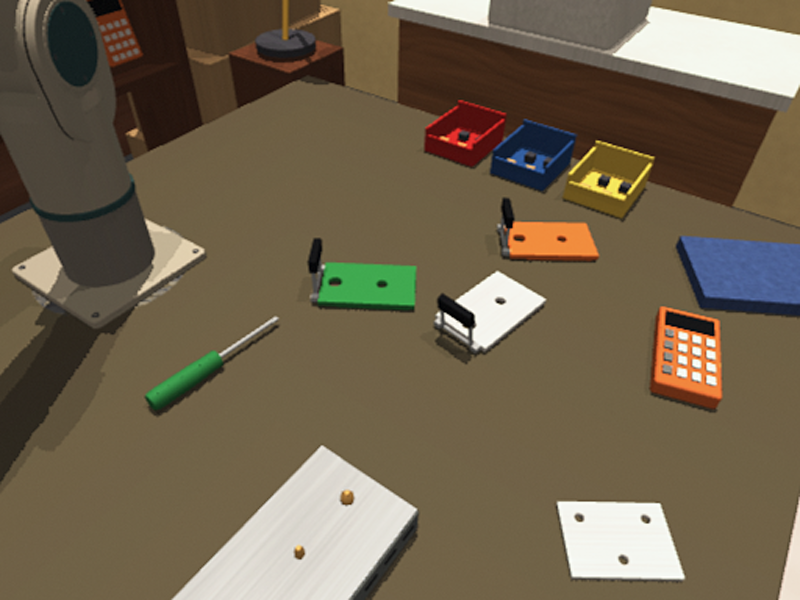

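View pics/t0.png

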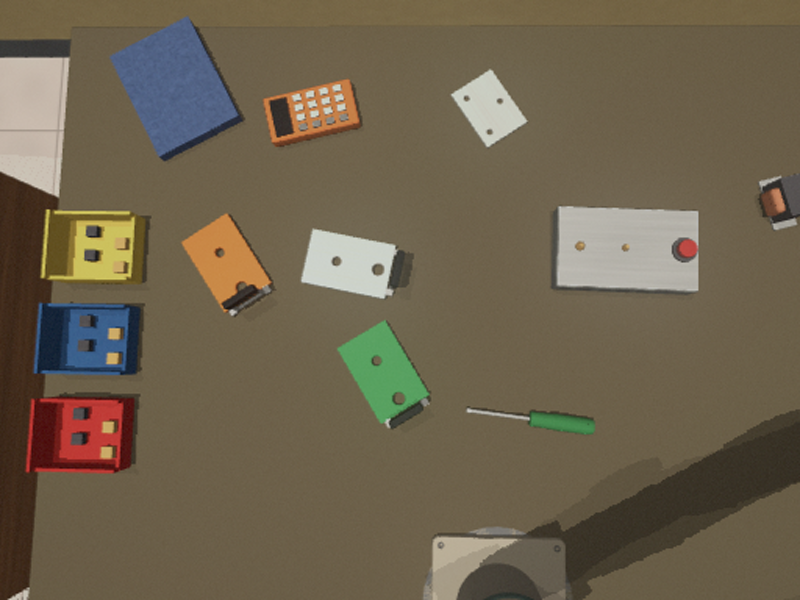

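The scene view shows the white plate at about (490,312) with its bail up at (457,310), and the box at lower left. In the top view the plate's holes are at (336,261) and (378,269), the grip at about (398,270), the posts at (580,246) and (626,247), and the button at (686,250). Next I'll take enlarged crops.

```bash
python3 - <<'E'
from h import *
import pickle
a,b=pickle.load(open("d.pkl","rb"))
def crop(d,x,y,w,h,k):
    return cv2.resize(cv2.cvtColor(d["pixels"],cv2.COLOR_RGB2BGR)[y:y+h,x:x+w],None,fx=k,fy=k,interpolation=cv2.INTER_CUBIC)
A=crop(b,185,140,100,60,4);C=crop(b,350,125,100,70,4);D=crop(a,265,165,100,70,4)
D2=crop(a,100,280,170,104,2.35)
im=np.zeros((600,800,3),np.uint8)
im[:240,:400]=A;im[:280,400:]=C;im[280:560,:400]=D;im[290:290+D2.shape[0],400:400+D2.shape[1]]=D2[:,:400]
cv2.imwrite("pics/c1.png",im)
for n,p,z in [("small",(336,261),.012),("big",(378,269),.012),("grip",(398,270),.06),("post1",(580,246),.053),("post2",(626,247),.053),("button",(686,250),.057)]+[("c",c,.04) for c in [(557,207),(698,211),(697,290),(557,287)]]:
    print(n,back(b,np.array(p)/1.5625,z).round(4))
E
```

```text
small [0.535  0.2673 0.012 ]
big [0.5226 0.1978 0.012 ]
grip [0.5137 0.1625 0.06  ]
post1 [ 0.5559 -0.1187  0.053 ]
post2 [ 0.5551 -0.189   0.053 ]
button [ 0.5506 -0.2783  0.057 ]
c [ 0.6209 -0.0868  0.04  ]
c [ 0.6163 -0.3062  0.04  ]
c [ 0.4913 -0.3011  0.04  ]
c [ 0.4931 -0.0859  0.04  ]
```

View pics/c1.png

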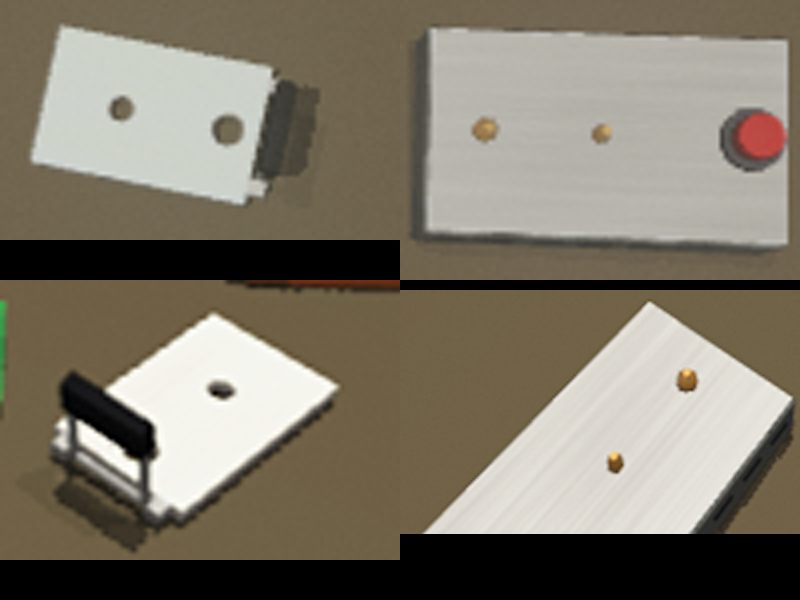

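The top crop shows the plate corners at (62,25), (275,68), (247,205) and (32,162), and the box-top corners at (430,28), (788,40), (788,245) and (427,233), with the posts at (485,129) and (601,133). The bail stands nearly upright and there are no obstructions. Next I'll fit the poses.

```bash
cat > fit.py <<'E'
from h import *
import pickle
from scipy.optimize import least_squares
a,b=pickle.load(open("d.pkl","rb"))
T=lambda p:np.array(p)/4+[185,140]-.0; B=lambda p:(np.array(p)-[400,0])/4+[350,125]
S=lambda p:(np.array(p)-[0,280])/4+[265,165]; Q=lambda p:(np.array(p)-[400,290])/2.35+[100,280]
def place(q,P):
    P=np.array(P,float).copy();c,s=np.cos(q[2]),np.sin(q[2])
    return np.c_[q[0]+c*P[:,0]-s*P[:,1],q[1]+s*P[:,0]+c*P[:,1],P[:,2]]
# plate: y left of x; corners on top view
Lt=[((62,25),(70,-45,12)),((275,68),(-70,-45,12)),((247,205),(-70,45,12)),((32,162),(70,45,12)),((121,108),(20,0,12)),((228,129),(-50,0,12))]
Ls=[((213,312),(70,45,12)),((340,387),(70,-45,12)),((180,522),(-70,-45,12)),((221,390),(20,0,11))]
bt=[((430,28),(-85,65,40)),((788,40),(135,65,40)),((788,245),(135,-65,40)),((427,233),(-85,-65,40)),((485,129),(-50,0,53)),((601,133),(20,0,53)),((759,136),(111,0,57))]
bs=[((650,302),(-85,-65,40)),((792,398),(-85,65,40)),((686,378),(-50,0,50)),((615,461),(20,0,50))]
def fit(l1,f1,l2,f2,q0):
    res=[]
    for use in((1,0),(0,1),(1,1)):
        def r(q):
            o=[]
            if use[0]: o.append(proj(b,place(q,np.array([x[1] for x in l1])/1e3))-[f1(x[0]) for x in l1])
            if use[1]: o.append(proj(a,place(q,np.array([x[1] for x in l2])/1e3))-[f2(x[0]) for x in l2])
            return np.vstack(o).ravel()
        R=least_squares(r,q0);print(use,R.x.round(4),np.abs(R.fun).max().round(2),R.fun.reshape(-1,2).round(1).tolist() if use==(1,1) else "")
    return R.x
# y-handedness tried both ways: flip sign of y if residual bad
flip=lambda l:[(p,(x,-y,z)) for p,x,y,z in [(p,*c) for p,c in l]]
p=fit(flip(flip(Lt)),T,flip(flip(Ls)),S,[.53,.25,1.4])
s=fit(bt,B,bs,Q,[.556,-.17,-1.57])
# bail: scene ends of grip bar top edge
for th in(0,.1,.2,.25):
    P=[(-76-52*np.sin(th)+11*k*np.sin(-th)+j,y,8+(52+11*k)*np.cos(th)) for k in(1,-1) for j in(-6,6) for y in(28,-28)]
    P=place(p,np.array(P)/1e3)
    print(th,"scene",((proj(a,P)-[265,165])*4+[0,280]).round().tolist(),"top",((proj(b,P)-[185,140])*4).round().tolist())
E
python3 fit.py
```

```text
(1, 0) [0.5312 0.246  1.3861] 0.42 
(0, 1) [0.5344 0.2435 1.3834] 1.8 
(1, 1) [0.5325 0.2455 1.381 ] 2.78 [[0.4, -0.4], [0.0, -0.5], [-0.3, -0.6], [0.1, -0.8], [0.6, -0.4], [0.5, -0.3], [-0.3, 0.3], [-0.8, -0.2], [0.1, -2.8], [-0.5, -0.0]]
(1, 0) [ 0.5558 -0.1702 -1.5939] 1.16 
(0, 1) [ 0.5588 -0.1737 -1.5939] 1.8 
(1, 1) [ 0.5573 -0.1722 -1.6003] 1.75 [[-0.1, -1.1], [0.8, -0.8], [0.8, 0.6], [-0.5, -0.3], [1.4, -1.0], [1.7, -0.8], [1.3, -0.4], [-0.8, -1.8], [1.7, -0.3], [-0.0, -1.4], [-0.7, -1.4]]
0 scene [[69.0, 369.0], [152.0, 424.0], [84.0, 359.0], [168.0, 412.0], [66.0, 401.0], [148.0, 455.0], [81.0, 390.0], [163.0, 444.0]] top [[264.0, 168.0], [284.0, 77.0], [245.0, 164.0], [264.0, 73.0], [266.0, 173.0], [285.0, 84.0], [247.0, 169.0], [266.0, 81.0]]
0.1 scene [[60.0, 375.0], [144.0, 430.0], [76.0, 365.0], [160.0, 419.0], [61.0, 405.0], [143.0, 459.0], [76.0, 394.0], [158.0, 448.0]] top [[275.0, 170.0], [294.0, 80.0], [255.0, 166.0], [274.0, 76.0], [273.0, 174.0], [292.0, 86.0], [254.0, 170.0], [273.0, 82.0]]
0.2 scene [[52.0, 382.0], [136.0, 438.0], [68.0, 372.0], [151.0, 426.0], [55.0, 409.0], [137.0, 464.0], [71.0, 398.0], [153.0, 452.0]] top [[285.0, 173.0], [304.0, 82.0], [265.0, 169.0], [285.0, 78.0], [279.0, 176.0], [298.0, 87.0], [260.0, 172.0], [279.0, 83.0]]
0.25 scene [[48.0, 386.0], [132.0, 442.0], [64.0, 375.0], [147.0, 430.0], [53.0, 412.0], [135.0, 467.0], [68.0, 401.0], [150.0, 455.0]] top [[290.0, 174.0], [309.0, 83.0], [270.0, 170.0], [290.0, 79.0], [283.0, 177.0], [302.0, 88.0], [264.0, 173.0], [283.0, 84.0]]
```

```bash
cat > g.py <<'E'
from h import *
import sys
def inc(pos,yaw=None):
    s=arm.sense();R=np.array(s["ee_rot"]);p=np.array(s["tcp_pos"])
    d=R.T@(np.array(pos)-p)*1e3
    cur=np.arctan2(R[1,1],R[0,1]); r=0 if yaw is None else -np.degrees((yaw-cur+np.pi)%(2*np.pi)-np.pi)
    return d.round(1).tolist(),round(r,2)
if __name__=="__main__":
    v=[float(x) for x in sys.argv[1:]]
    s=arm.sense();print(s["time"],np.array(s["tcp_pos"]).round(4),np.array(s["ft_force"]).round(2),inc(v[:3],v[3] if len(v)>3 else None))
E
python3 g.py .5172 .1664 .33 -1.7566
```

```text
0.1 [ 0.2499 -0.5998  0.4039] [-0.73  0.13 -0.56] ([74.9, -604.3, -541.4], np.float64(33.26))
```

Call:
step_arm --increments '[0, -150, -135, 8, 20, -300, -270, 16, 40, -450, -405, 25, 75, -604, -541, 33.3, 75, -604, -541, 33.3, 75, -604, -541, 33.3, 75, -604, -541, 33.3, 75, -604, -541, 33.3, 75, -604, -541, 33.3, 75, -604, -541, 33.3, 75, -604, -541, 33.3, 75, -604, -541, 33.3, 75, -604, -541, 33.3, 75, -604, -541, 33.3, 75, -604, -541, 33.3, 75, -604, -541, 33.3, 75, -604, -541, 33.3, 75, -604, -541, 33.3]' --hand 1

```text
time: 2.35
tcp_pos: [0.517, 0.1651, 0.3301]
ee_rot: [[-0.0, -0.187, -0.982], [0.002, -0.982, 0.187], [-1.0, -0.001, 0.001]]
ft_force: [0.4, -0.5, 0.2]
grip_width: 0.094
```

```bash
python3 g.py .5172 .1664 .243 -1.7566; python3 - <<'E'
from h import *
d=cap("scene")
im=cv2.cvtColor(d["pixels"],cv2.COLOR_RGB2BGR)[120:270,220:420]
cv2.imwrite("pics/p4.png",cv2.resize(im,(800,600),interpolation=cv2.INTER_CUBIC))
E
```

```text
2.35 [0.517  0.1651 0.3301] [ 0.43 -0.54  0.18] ([87.1, -1.2, -0.0], np.float64(-0.12))
```

View pics/p4.png

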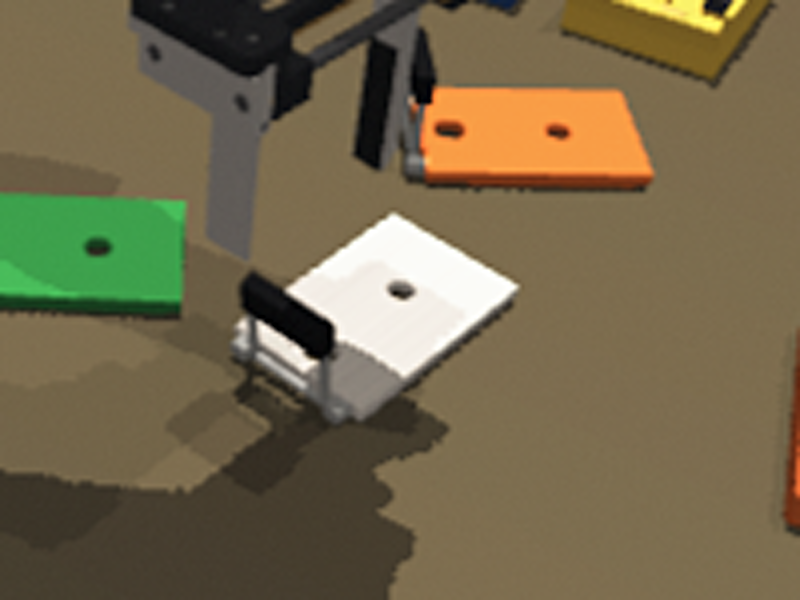

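The fingers straddle the bail, with their tips at (232,255) and (370,165) and the grip bar at (290,315). Now I'll descend and then close.

Call:
step_arm --increments '[30, -1, 0, 0, 60, -1, 0, 0, 88, -1, 0, 0, 88, -1, 0, 0, 88, -1, 0, 0]' --hand 1

```text
time: 3.02
tcp_pos: [0.5176, 0.1664, 0.2429]
ee_rot: [[0.001, -0.187, -0.982], [0.002, -0.982, 0.187], [-1.0, -0.002, -0.0]]
ft_force: [-0.8, 0.7, 0.1]
grip_width: 0.0939
```

Call:
step_arm --increments '[0, 0, 0, 0, 0, 0, 0, 0, 0, 0, 0, 0, 0, 0, 0, 0, 0, 0, 0, 0, 0, 0, 0, 0]' --hand 0

```text
time: 3.78
tcp_pos: [0.5175, 0.1664, 0.2428]
ee_rot: [[0.001, -0.187, -0.982], [0.002, -0.982, 0.187], [-1.0, -0.002, -0.0]]
ft_force: [-0.1, -1.1, -0.1]
grip_width: 0.0376
```

Call:
step_arm --increments '[0, 0, 0, 0, 0, 0, 0, 0, 0, 0, 0, 0, 0, 0, 0, 0, 0, 0, 0, 0]' --hand 0

```text
time: 4.4
tcp_pos: [0.5176, 0.1665, 0.2428]
ee_rot: [[0.001, -0.187, -0.982], [0.002, -0.982, 0.187], [-1.0, -0.002, -0.0]]
ft_force: [1.0, 1.1, -1.2]
grip_width: 0.0117
```

Call:
step_arm --increments '[-12, 0, 0, 0, -24, 0, 0, 0, -36, 0, 0, 0, -48, 0, 0, 0, -60, 0, 0, 0, -72, 0, 0, 0, -84, 0, 0, 0, -96, 0, 0, 0, -108, 0, 0, 0, -120, 0, 0, 0, -130, 0, 0, 0, -138, 0, 0, 0, -145, 0, 0, 0, -152, 0, 0, 0, -160, 0, 0, 0, -175, 0, 0, 0, -190, 0, 0, 0, -205, 0, 0, 0, -218, 0, 0, 0, -222, 0, 0, 0]'

```text
time: 6.9
tcp_pos: [0.5176, 0.1661, 0.4659]
ee_rot: [[0.002, -0.187, -0.982], [0.003, -0.982, 0.187], [-1.0, -0.003, -0.002]]
ft_force: [-0.1, 0.3, -3.3]
grip_width: 0.0115
```

```bash
python3 - <<'E'
from h import *
import pickle
a=cap("scene");b=cap("top");pickle.dump((a,b),open("d2.pkl","wb"))
f=lambda d,x,y,w,h,W,H:cv2.resize(cv2.cvtColor(d["pixels"],cv2.COLOR_RGB2BGR)[y:y+h,x:x+w],(W,H),interpolation=cv2.INTER_CUBIC)
cv2.imwrite("pics/p5.png",np.hstack([f(a,200,70,130,195,400,600),f(b,180,120,130,195,400,600)]))
E
python3 g.py .5558 -.13 .47 -1.594
```

```text
7.0 [0.5175 0.1661 0.4652] [ 0.21  0.01 -2.49] ([-5.5, 283.7, -92.9], np.float64(-9.43))
```

View pics/p5.png

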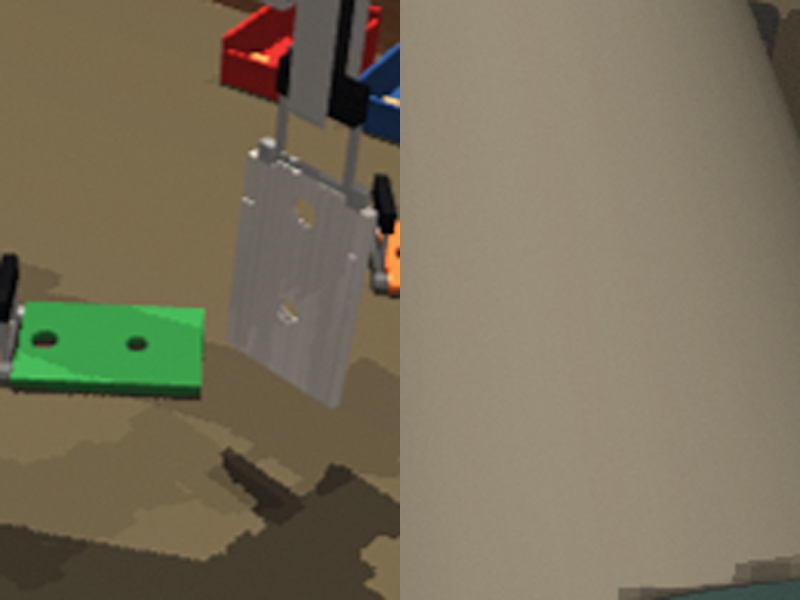

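The plate hangs by the bail with the ribs facing the camera side and the low edge at about (285,370). Now I'll move over the box's button end.

```bash
python3 g.py .5551 -.250 .468 -1.595
```

```text
7.0 [0.5175 0.1661 0.4652] [ 0.21  0.01 -2.49] ([-3.7, 401.7, -114.6], np.float64(-9.37))
```

Call:
step_arm --increments '[-1, 10, -3, 0, -2, 35, -10, -1, -4, 70, -20, -2, -4, 105, -30, -2.5, -4, 140, -40, -3, -4, 175, -50, -4, -4, 210, -60, -5, -4, 245, -70, -6, -4, 280, -80, -7, -4, 315, -90, -8, -4, 345, -99, -9, -4, 370, -106, -9.4, -4, 387, -110, -9.4, -4, 397, -113, -9.4, -4, 402, -115, -9.4, -4, 402, -115, -9.4, -4, 402, -115, -9.4]'

```text
time: 9.12
tcp_pos: [0.5556, -0.2494, 0.4683]
ee_rot: [[0.001, -0.022, -1.0], [0.003, -1.0, 0.022], [-1.0, -0.003, -0.001]]
ft_force: [-0.0, 0.0, -2.7]
grip_width: 0.012
```

```bash
python3 - <<'E'
from h import *
import pickle
a=cap("scene");pickle.dump(a,open("d3.pkl","wb"))
f=lambda d,x,y,w,h,W,H:cv2.resize(cv2.cvtColor(d["pixels"],cv2.COLOR_RGB2BGR)[y:y+h,x:x+w],(W,H),interpolation=cv2.INTER_CUBIC)
cv2.imwrite("pics/p6.png",f(a,50,190,260,194,800,597))
E
python3 g.py .5551 -.250 .425 -1.595
```

```text
9.175 [ 0.5556 -0.2494  0.4683] [ 1.    0.68 -2.04] ([43.3, 0.7, 0.5], np.float64(0.11))
```

View pics/p6.png

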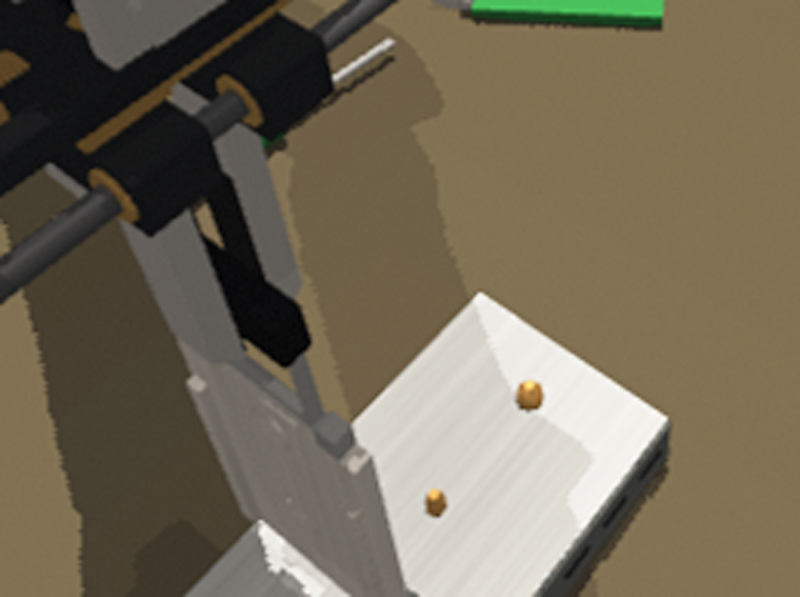

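The plate hangs over the box, with its top corners at about (197,378) and (370,455). Its right edge runs to (405,590) at the picture border and the posts show at (530,395) and (435,503). I'll compare that with the model for various tilts.

```bash
python3 - <<'E'
from h import *
import pickle
a=pickle.load(open("d3.pkl","rb"))
tcp=np.array([.5556,-.2494,.4683]);X=np.array([-.022,-1,0]);Y=np.array([1,-.022,0]);Z=np.array([0,0,1.])
toP=lambda p:((proj(a,p)-[50,190])*800/260).round().tolist()
print("grip bar ends low",toP([tcp-Z*(.180+.0028+.011)+X*i*.006+Y*j*.028 for i in(1,-1) for j in(1,-1)]))
h=tcp-Z*.2348
print("hinge ends",toP([h+Y*.031,h-Y*.031]))
for deg in(-8,-4,0,4,8):
    t=np.radians(deg); u=-Z*np.cos(t)+X*np.sin(t); n=-(X*np.cos(t)+Z*np.sin(t)) # n=plain normal (-X)
    print(deg,"ribtop corners, plain edge right side:",toP([h+u*.006+s*Y*.045-n*r for s in(1,-1) for r in(.004,.008)]),toP([h+u*d+Y*.045-n*r for r in(-.004,.008) for d in(.006,.06)]))
s=[.557,-.172,-1.595]
c=np.array([.557,-.172,0]);x=np.array([-.0242,-.9997,0])
print("posts",toP([c+x*-.05+Z*.053,c+x*.02+Z*.053,c+x*-.05+Z*.04,c+x*.02+Z*.04]))
E
```

```text
grip bar ends low [[286.0, 375.0], [164.0, 281.0], [316.0, 346.0], [195.0, 256.0]]
hinge ends [[329.0, 433.0], [203.0, 334.0]]
-8 ribtop corners, plain edge right side: [[356.0, 474.0], [347.0, 485.0], [174.0, 330.0], [165.0, 338.0]] [[373.0, 454.0], [408.0, 509.0], [347.0, 485.0], [385.0, 538.0]]
-4 ribtop corners, plain edge right side: [[355.0, 475.0], [346.0, 485.0], [172.0, 330.0], [163.0, 339.0]] [[372.0, 455.0], [400.0, 519.0], [346.0, 485.0], [376.0, 548.0]]
0 ribtop corners, plain edge right side: [[354.0, 476.0], [345.0, 486.0], [171.0, 331.0], [162.0, 339.0]] [[372.0, 457.0], [392.0, 529.0], [345.0, 486.0], [368.0, 557.0]]
4 ribtop corners, plain edge right side: [[353.0, 476.0], [344.0, 486.0], [170.0, 331.0], [161.0, 339.0]] [[371.0, 458.0], [383.0, 539.0], [344.0, 486.0], [359.0, 566.0]]
8 ribtop corners, plain edge right side: [[352.0, 477.0], [343.0, 486.0], [169.0, 331.0], [159.0, 338.0]] [[370.0, 459.0], [375.0, 548.0], [343.0, 486.0], [350.0, 575.0]]
posts [[527.0, 384.0], [432.0, 493.0], [528.0, 397.0], [435.0, 505.0]]
```

Tilt is about +2° (low edge toward the button), which is the side I want. Now I'll lower it to just above the top.

Call:
step_arm --increments '[5, -5, 0.5, 0, 15, -10, 0.5, 0, 25, -14, 0.5, 0, 33, -15, 0.5, 0, 40, -15, 0.5, 0, 43, -15, 0.5, 0, 43, -15, 0.5, 0, 43, -15, 0.5, 0]'

```text
time: 10.18
tcp_pos: [0.5556, -0.2345, 0.4257]
ee_rot: [[0.002, -0.023, -1.0], [0.003, -1.0, 0.023], [-1.0, -0.003, -0.002]]
ft_force: [-0.1, 0.3, -2.3]
grip_width: 0.0118
```

Call:
step_arm --increments '[1, 0, 0, 0, 2, 0, 0, 0, 3, 0, 0, 0, 4, 0, 0, 0, 4, -1, 0, 0]'

```text
time: 10.8
tcp_pos: [0.5555, -0.2335, 0.4216]
ee_rot: [[0.002, -0.023, -1.0], [0.003, -1.0, 0.023], [-1.0, -0.003, -0.002]]
ft_force: [0.4, -0.1, -2.8]
grip_width: 0.0118
```

Call:
step_arm --increments '[0.5, -1, 0, 0, 1, -2, 0, 0, 1.5, -3, 0, 0, 2, -4, 0, 0, 2.5, -6, 0, 0, 3, -8, 0, 0]'

```text
time: 11.55
tcp_pos: [0.5559, -0.226, 0.4205]
ee_rot: [[0.004, -0.023, -1.0], [0.001, -1.0, 0.023], [-1.0, -0.001, -0.004]]
ft_force: [-2.8, -0.1, 11.2]
grip_width: 0.012
```

Call:
step_arm --increments '[-0.5, -2, 0, 0, -0.5, -4, 0, 0, 0, -7, 0, 0, 0, -10, 0, 0, 0.5, -13, 0, 0, 1, -16, 0, 0]'

```text
time: 12.3
tcp_pos: [0.5564, -0.2097, 0.4197]
ee_rot: [[0.004, -0.023, -1.0], [0.001, -1.0, 0.023], [-1.0, -0.002, -0.004]]
ft_force: [0.6, 1.3, 1.4]
grip_width: 0.0119
```

```bash
python3 - <<'E'
from h import *
import pickle
a=cap("scene");pickle.dump(a,open("d4.pkl","wb"))
f=lambda d,x,y,w,h,W,H:cv2.resize(cv2.cvtColor(d["pixels"],cv2.COLOR_RGB2BGR)[y:y+h,x:x+w],(W,H),interpolation=cv2.INTER_CUBIC)
cv2.imwrite("pics/p7.png",f(a,50,190,260,194,800,597))
E
```

```text
(no output)
```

View pics/p7.png

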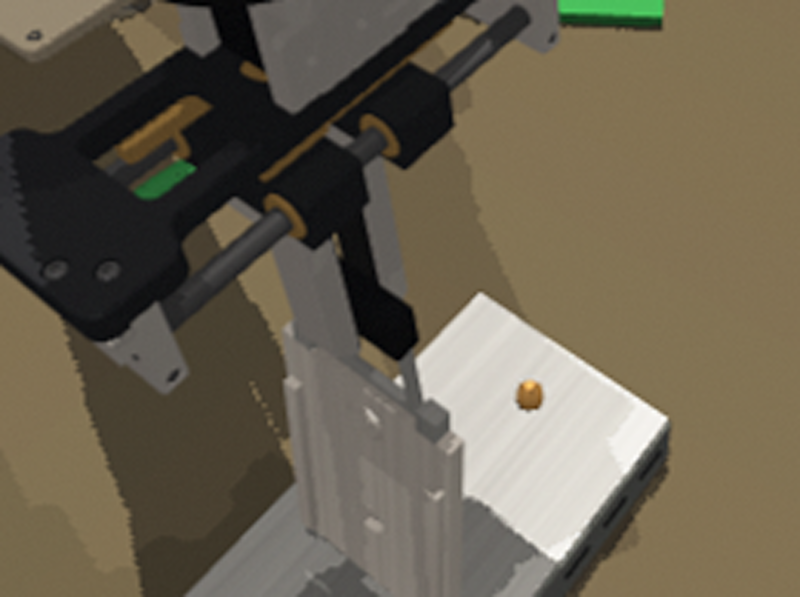

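The plate is down on the top, its right edge running from (463,440) to (460,590). I'll fit the tilt.

```bash
python3 - <<'E'
from h import *
import pickle
a=pickle.load(open("d4.pkl","rb"))
tcp=np.array([.5564,-.2097,.4197]);X=np.array([-.023,-1,0]);Y=np.array([1,-.023,0]);Z=np.array([0,0,1.])
toP=lambda p:((proj(a,p)-[50,190])*800/260).round().tolist()
h=tcp-Z*.2348
for deg in(-8,-4,0,4,8,12,16):
    t=np.radians(deg); u=-Z*np.cos(t)+X*np.sin(t); n=-(X*np.cos(t)+Z*np.sin(t))
    print(deg,"plain/rib edge right:",toP([h+u*d+Y*.045-n*r for r in(-.004,.008) for d in(.006,.08)]),"holes",toP([h+u*d-n*.004 for d in(.026,.096)]))
E
```

```text
-8 plain/rib edge right: [[466.0, 435.0], [496.0, 502.0], [445.0, 461.0], [477.0, 526.0]] holes [[376.0, 408.0], [412.0, 471.0]]
-4 plain/rib edge right: [[465.0, 436.0], [487.0, 513.0], [444.0, 462.0], [468.0, 537.0]] holes [[373.0, 411.0], [402.0, 483.0]]
0 plain/rib edge right: [[465.0, 437.0], [479.0, 524.0], [443.0, 462.0], [459.0, 548.0]] holes [[370.0, 414.0], [391.0, 495.0]]
4 plain/rib edge right: [[464.0, 438.0], [470.0, 535.0], [442.0, 462.0], [450.0, 558.0]] holes [[366.0, 417.0], [380.0, 506.0]]
8 plain/rib edge right: [[463.0, 440.0], [461.0, 546.0], [441.0, 462.0], [440.0, 568.0]] holes [[363.0, 420.0], [369.0, 518.0]]
12 plain/rib edge right: [[462.0, 441.0], [451.0, 556.0], [440.0, 462.0], [431.0, 578.0]] holes [[359.0, 422.0], [357.0, 528.0]]
16 plain/rib edge right: [[462.0, 442.0], [442.0, 566.0], [440.0, 462.0], [421.0, 587.0]] holes [[356.0, 425.0], [345.0, 539.0]]
```

Tilt is about 8.5°, leaning the right way, but the low edge is at x≈55 mm instead of 70. I'll lay it to 45° on that pivot and then slide it +15 mm.

Call:
step_arm --increments '[1.2, -8, 0, 0, 2.9, -16.6, 0, 0, 4.5, -23, 0, 0, 6.3, -29, 0, 0, 8.5, -35, 0, 0, 10.9, -41, 0, 0, 13.6, -46.5, 0, 0, 16.5, -52, 0, 0, 19.7, -57.7, 0, 0, 23, -63, 0, 0, 26.7, -68.3, 0, 0, 30.5, -73.4, 0, 0, 34.6, -78.3, 0, 0, 38.9, -83, 0, 0, 38.9, -83, 0, 0]'

```text
time: 14.22
tcp_pos: [0.5584, -0.1256, 0.3804]
ee_rot: [[0.004, -0.022, -1.0], [0.002, -1.0, 0.022], [-1.0, -0.002, -0.004]]
ft_force: [-0.4, -0.1, -1.5]
grip_width: 0.012
```

Call:
step_arm --increments '[0, 3, 0, 0, 0, 6, 0, 0, 0, 9, 0, 0, 0, 12, 0, 0, 0, 15, 0, 0, 0, 15, 0, 0]'

```text
time: 14.98
tcp_pos: [0.5581, -0.1411, 0.3805]
ee_rot: [[0.004, -0.022, -1.0], [0.002, -1.0, 0.022], [-1.0, -0.002, -0.004]]
ft_force: [0.2, 1.2, -0.1]
grip_width: 0.0119
```

```bash
cat > v.py <<'E'
from h import *
import pickle,sys
a=cap("scene");s=arm.sense();pickle.dump((a,np.array(s["tcp_pos"])),open("d5.pkl","wb"))
im=cv2.cvtColor(a["pixels"],cv2.COLOR_RGB2BGR)[190:384,50:310]
cv2.imwrite(sys.argv[1],cv2.resize(im,(800,597),interpolation=cv2.INTER_CUBIC))
tcp=np.array(s["tcp_pos"]);X=np.array([-.0242,-.9997,0]);Y=np.array([.9997,-.0242,0]);Z=np.array([0,0,1.])
toP=lambda p:((proj(a,p)-[50,190])*800/260).round().tolist()
rel=tcp-np.array([.557,-.172,0]);print("seat X,Y,z of tcp",rel@X,rel@Y,tcp[2])
h=tcp-Z*.2348;hh=h[2]-.04;phi=np.arctan2(hh,146e-3)
from scipy.optimize import brentq
phi=brentq(lambda f:.146*np.sin(f)+.004*np.cos(f)-hh,-.2,1.5)
u=X*np.cos(phi)-Z*np.sin(phi);n=X*np.sin(phi)+Z*np.cos(phi)
print("phi",np.degrees(phi),"edge X",(h+u*.146-n*.004-np.array([.557,-.172,0]))@X)
print("holes rib-side centre",toP([h+u*d+n*.004 for d in(.026,.096)]),"corners",toP([h+u*d+Y*w*.045+n*.004 for d in(.006,.146) for w in(1,-1)]))
c=np.array([.557,-.172,0]);print("posts tip",toP([c-X*.05+Z*.053,c+X*.02+Z*.053]))
E
python3 v.py pics/p8.png
```

```text
seat X,Y,z of tcp -0.031037215740542523 0.0003559058284468171 0.380413681410694
phi 44.742497175290296 edge X 0.06984618144631476
holes rib-side centre [[462.0, 360.0], [396.0, 500.0]] corners [[562.0, 374.0], [406.0, 268.0], [424.0, 663.0], [280.0, 539.0]]
posts tip [[527.0, 384.0], [432.0, 493.0]]
```

View pics/p8.png

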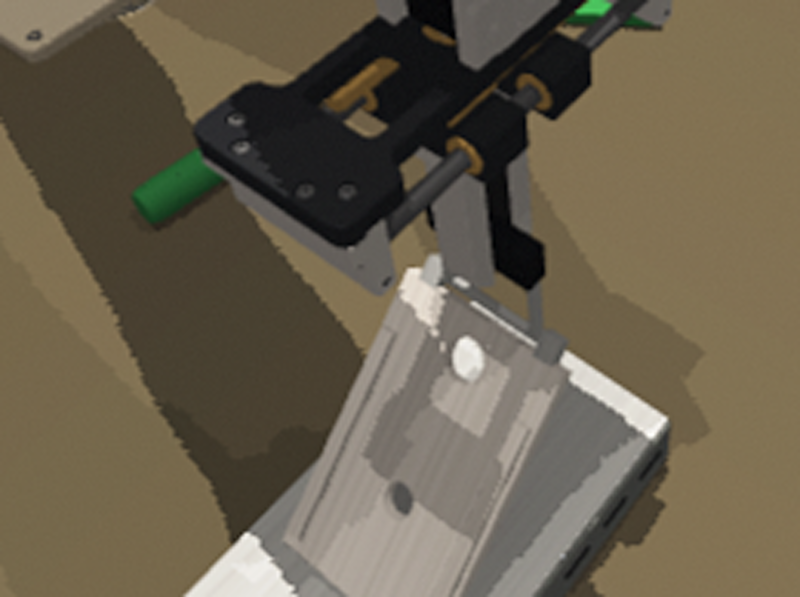

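Measured holes are at (467,358) and (401,498), against a model of (462,360) and (396,500). The posts are off by a similar +3 px, so alignment is within about 1 mm. I'll keep laying it down.

Call:
step_arm --increments '[9, -8.5, 0, 0, 18.6, -16.3, 0, 0, 29.4, -23.3, 0, 0, 40.3, -29.6, 0, 0, 46, -32.3, 0, 0, 52, -34.8, 0, 0, 58, -37, 0, 0, 64, -39, 0, 0, 64, -39, 0, 0]'

```text
time: 16.15
tcp_pos: [0.5591, -0.1017, 0.3161]
ee_rot: [[0.003, -0.022, -1.0], [0.002, -1.0, 0.022], [-1.0, -0.002, -0.003]]
ft_force: [-0.7, 0.3, -0.9]
grip_width: 0.0117
```

Call:
step_arm --increments '[4, -1.2, 0, 0, 8, -2.2, 0, 0, 12.4, -3.1, 0, 0, 16.5, -3.9, 0, 0, 20.6, -4.6, 0, 0, 20.6, -4.6, 0, 0]'

```text
time: 16.9
tcp_pos: [0.5592, -0.0971, 0.2951]
ee_rot: [[0.003, -0.022, -1.0], [0.002, -1.0, 0.022], [-1.0, -0.002, -0.003]]
ft_force: [-0.3, -1.0, -1.2]
grip_width: 0.0119
```

```bash
python3 v.py pics/p9.png
```

```text
seat X,Y,z of tcp -0.07485777294835182 0.0004687338013110317 0.29527331471078655
phi 6.488651869017785 edge X 0.06975289932884017
holes rib-side centre [[525.0, 378.0], [432.0, 495.0]] corners [[622.0, 395.0], [483.0, 302.0], [431.0, 652.0], [287.0, 529.0]]
posts tip [[527.0, 384.0], [432.0, 493.0]]
```

View pics/p9.png

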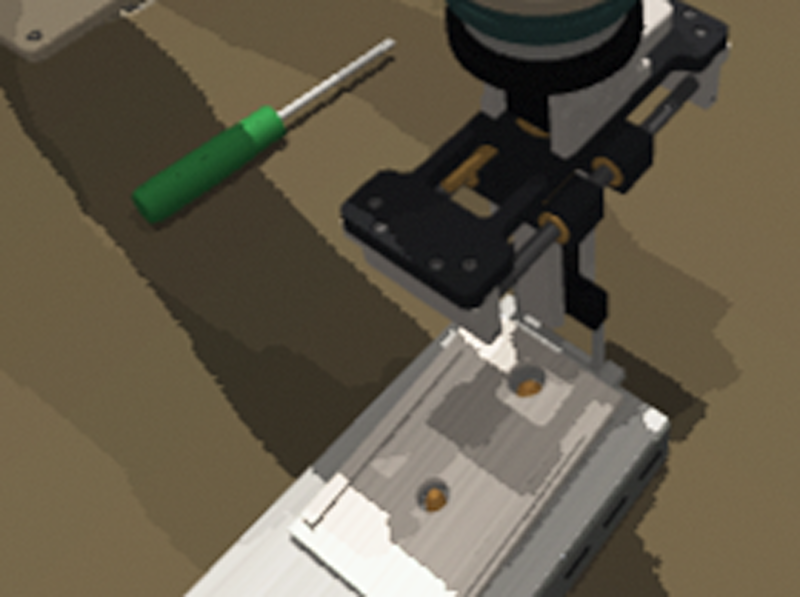

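Both posts show inside their holes, at (525,383) and (433,497). Now I'll lower the last part.

Call:
step_arm --increments '[4, -0.4, 0, 0, 8, -0.8, 0, 0, 12, -1, 0, 0, 14.5, -1, 0, 0, 16, -1, 0, 0, 16.5, -1, 0, 0]'

```text
time: 17.7
tcp_pos: [0.5594, -0.0959, 0.2787]
ee_rot: [[0.003, -0.022, -1.0], [0.002, -1.0, 0.022], [-1.0, -0.002, -0.003]]
ft_force: [-0.2, 0.9, -0.8]
grip_width: 0.0116
```

Call:
step_arm --increments '[0.7, 0, 0, 0, 1.4, 0, 0, 0, 2, 0, 0, 0, 2, 0, 0, 0]'

```text
time: 18.2
tcp_pos: [0.5594, -0.0961, 0.2785]
ee_rot: [[0.004, -0.022, -1.0], [0.002, -1.0, 0.022], [-1.0, -0.003, -0.004]]
ft_force: [-3.1, 1.7, 13.7]
grip_width: 0.012
```

It is seated: 13.7 N of contact at z 0.2785, against 0.2788 predicted. Now I'll release and retreat.

Call:
step_arm --increments '[-0.5, 0, 0, 0, -0.5, 0, 0, 0, -0.5, 0, 0, 0, -0.5, 0, 0, 0, -0.5, 0, 0, 0, -0.5, 0, 0, 0, -0.5, 0, 0, 0, -0.5, 0, 0, 0]' --hand 0.6

```text
time: 19.2
tcp_pos: [0.5594, -0.0961, 0.279]
ee_rot: [[0.004, -0.022, -1.0], [0.002, -1.0, 0.022], [-1.0, -0.003, -0.004]]
ft_force: [-1.2, -0.5, 0.5]
grip_width: 0.0564
```

Call:
step_arm --increments '[-15, 0, 0, 0, -40, 0, 0, 0, -80, 0, 0, 0, -120, 0, 0, 0, -150, 0, 0, 0, -150, 0, 0, 0, -150, 0, 0, 0]'

```text
time: 20.08
tcp_pos: [0.5584, -0.0963, 0.4288]
ee_rot: [[0.003, -0.022, -1.0], [0.003, -1.0, 0.022], [-1.0, -0.003, -0.003]]
ft_force: [-0.5, 0.1, -0.4]
grip_width: 0.0563
```

```bash
python3 v.py pics/p10.png; python3 - <<'E'
from h import *
import pickle
a,_=pickle.load(open("d5.pkl","rb"))
c=np.array([.557,-.172,0]);X=np.array([-.0242,-.9997,0]);Y=np.array([.9997,-.0242,0]);Z=np.array([0,0,1.])
print(((proj(a,[c+X*x+Y*y+Z*.048 for x,y in((-.05,0),(.02,0),(-.07,.045),(-.07,-.045),(.07,-.045))])-[50,190])*800/260).round().tolist())
E
```

```text
seat X,Y,z of tcp -0.0757234572174963 -0.0005108734896725675 0.42825128784239386
[[528.0, 389.0], [433.0, 498.0], [622.0, 408.0], [486.0, 316.0], [287.0, 527.0]]Traceback (most recent call last):
  File "v.py", line 11, in <module>
    phi=brentq(lambda f:.146*np.sin(f)+.004*np.cos(f)-hh,-.2,1.5)
    r = _zeros._brentq(f, a, b, xtol, rtol, maxiter, args, full_output, disp)
ValueError: f(a) and f(b) must have different signs
```

View pics/p10.png

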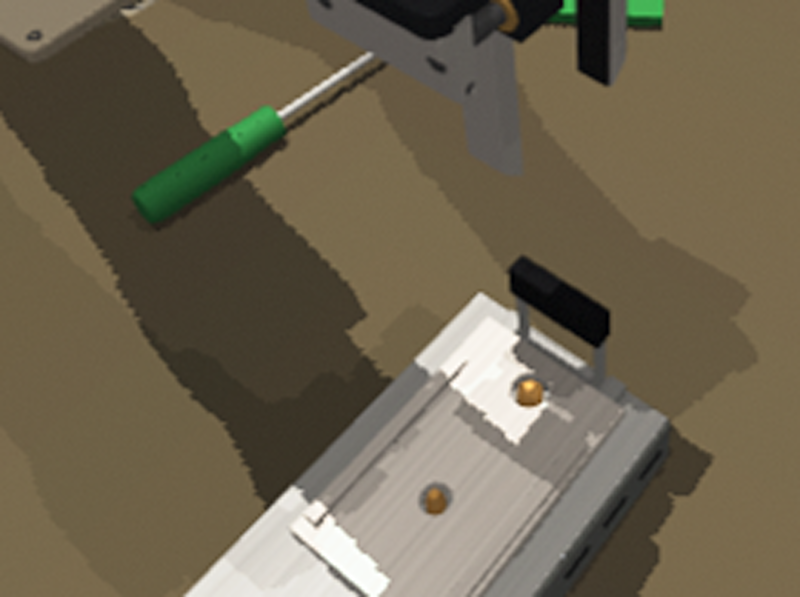

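The plate lies flat with its ribs up. The posts are centred in their holes at (529,390) and (435,498), against predicted hole centres of (528,389) and (433,498). The bail stands up at the end away from the button and the gripper is clear. I'll hand the job in.

```bash
python3 -c "
from h import *
print(job.job_done())"
```

```text
the job is handed in; nothing more can be done
None
```

The plate is seated on the box ribs up, with both brass posts in their holes, and I have let go of it. The job was handed in at about 20 s on the robot's clock, and no verdict was reported.

**What I did:** I lifted the plate by its bail and set its low edge on the box top. I laid it over plain face down onto the posts, then released it and raised the gripper 150 mm.

**One correction:** the low edge first landed about 15 mm short of where it should be. I saw this in a picture and slid the plate into line at 45° before lowering it.

**Last checks:**
- **Fit:** in the final picture the posts sit centred in their holes, within about 2 pixels of the prediction. The bail stands upright at the end away from the button, and the gripper is clear.
- **Fully home:** pressing down met the box at a tool height of 278.5 mm, against 278.8 mm predicted.
- **Forces:** the highest reading I saw was about 14 N, in that final press.

**Disagreements:** the two cameras differed by 3–5 mm on where the plate and box lay, so I used the average. In the last check my tilt calculation stopped with an error, because it was not meant for the raised gripper. The picture and the direct projection were enough to confirm the fit.

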